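Free the vial carrier from the shaker and hold it up

TASK

Unlock the vial carrier from the bench shaker: fit the T-key over the bar-shaped hold-down screw, turn the screw anticlockwise with it to its stop so the bar lines up with the slot, and stand the key back in its stand and let go of it. Then lift the carrier by its handle about 10 cm clear of the shaker and finish while holding it there, level and still, with all four vials still standing in it; leave the other things on the bench where they are.

Things in the scene. Friction and masses are not known exactly. Their poses are not given: they have to be found in the camera images.
- shaker: Grey bench shaker, fixed, 170 (its x) by 260 (its y) mm; origin at the centre of its underside, z up. Its platform is 50 above the table. The carrier sits on it with origin at (0, -29, 50), axes parallel, between guide strips 8 high (2.5 clearance). The hold-down screw's vertical axis is at (0, 66).
- screw (a joint): Captive quarter-turn screw on the shaker, rad, grows anticlockwise from above. 0: its head, a steel cross bar, lies along the shaker's x, across the slot of the carrier's tab (locked); 1.571: bar along the shaker's y, in line with the slot (free); hard stop at 1.6. Starts at 0.02 to 0.5. Stays where left; takes about 0.06 N m to turn; does not rise.
- screw_top (a point): Centre of the top face of the screw's cross bar (34 long, 10 wide, 10 high, mm), 69 above the table, 3 mm free under the bar to the carrier's tab. Its x axis runs along the bar, z up.
- carrier: Loose aluminium vial carrier, 0.46 kg with vials: tray 90 (its x) by 130 (its y) mm, walls 35 high, floor 4, six compartments; origin at the centre of its underside, z up. At its +y end a tab 6 thick reaches y = 123, with a slot 20 (x) by 44 (y) centred at y = 95, where the screw's bar stands. Centre of mass within 12 mm of the middle in x and y.
- handle (a point): Centre of the carrier's black handle bar, 105 mm above the carrier's underside: 14 wide (carrier's x), 14 high, 84 long (carrier's y), free for fingers along its middle 60 between two posts. The vial tops are 39 mm below this point. Axes as the carrier's.
- key: Loose T-key, 0.12 kg, 144 mm high, upright in the stand; origin at the centre of its foot's underside, z up. Foot 27 (its x) by 28 (its y): two prongs beside a slot 15 wide (x), 9 deep, open along y. It fits over the screw's bar with key y along the bar, origin 9 below screw_top; loose, it turns about 0.2 rad before it takes the bar along.
- key_grip (a point): Centre of the key's black paddle grip, 125 mm above its underside: 18 thick (key's x), 40 wide (key's y), from 106 to 144 high, on a round shank of diameter 16. Axes as the key's.
- stand: Key stand, fixed: dark steel square socket, outside 50 x 50, 44 high, opening 36 x 36 mm, on a flange 80 x 80 x 5; origin at the centre of its underside, z up. The key stands in it with its origin 7 above the table and its foot parallel to the socket's walls.
- vial0: Amber glass vial with white cap, loose, diameter 30, 62 mm high, 0.04 kg, standing in a compartment of the carrier (compartment about 38 x 40); origin at the centre of its underside, z up.
- vial1: Amber glass vial with white cap, loose, diameter 30, 62 mm high, 0.04 kg, standing in a compartment of the carrier (compartment about 38 x 40); origin at the centre of its underside, z up.
- vial2: Amber glass vial with white cap, loose, diameter 30, 62 mm high, 0.04 kg, standing in a compartment of the carrier (compartment about 38 x 40); origin at the centre of its underside, z up.
- vial3: Amber glass vial with white cap, loose, diameter 30, 62 mm high, 0.04 kg, standing in a compartment of the carrier (compartment about 38 x 40); origin at the centre of its underside, z up.
- pen_pot: Bystander: round dark metal pen pot, diameter 72, 95 high, three pens sticking out to 145 (mm), loose; origin at the centre of its underside.
- mug: Bystander: white mug, diameter 82, 95 high (mm), loose; origin at the centre of its underside.
- bottle: Bystander: green bottle, diameter 66, 200 high (mm), loose; origin at the centre of its underside.
- tissue_box: Bystander: grey tissue box 120 x 230 x 85 high (mm), loose; origin at the centre of its underside.
- fruit_bowl: Bystander: white bowl with an orange in it, diameter 124, 80 high (mm), loose; origin at the centre of its underside.
- note_pad: Bystander: block of paper notes 76 x 76 x 20 high (mm), loose; origin at the centre of its underside.
- stapler: Bystander: black stapler 36 x 130 x 47 high (mm), loose; origin at the centre of its underside.
There are look-alikes about, which are no part of the job. What is shaped like the stand but blue or yellow is not meant. Leave any purple look-alike of the carrier alone.

How it is judged:
By the outcome, as a careful person would: the job done as asked, in the order asked, and still so for the second after the job is handed in, while the arm keeps its last pose, push and grip.
It also fails if it takes over 72 s, if anything falls off the work surface, if the arm or the gripper's body presses on something with over 40 N, if the wrist force passes 120 N, or if a joint passes its speed limit or range.

ROBOT

A 7-joint arm with a two-finger parallel gripper is mounted at the origin on the work surface. World frame = base frame: x ahead of the robot, y to its left, z up, the work surface at z = 0. Lengths are in m, angles in rad, forces in N, time in s.
With the tool pointing down it reaches from about 0.4 to 0.85 m from the base axis. Payload 10.4 kg.
Tool frame: the origin (TCP) lies between the finger pads, 19 mm behind the fingertips; this is the grasp point; z points along the fingers, y is the direction in which the jaws open and shut (so a half turn about z gives the same grasp; the last joint's range is limited). The gripper opens to 85 mm and grips with 20 to 120 N. Pads are 22 mm wide; open, the fingers measure 114 mm over their backs; the gripper's body (76 mm by 85 mm) begins 54 mm behind the grasp point. The pads swing forward as they close: fully open they stand 13 mm farther back than shut.
Start: joints at [1.162, 0.332, -0.065, 1.46, 0.022, 1.35, -0.088], TCP at [0.235, -0.579, 0.25] pointing down, gripper open.
Joint ranges: [-2.6, 2.6], [-0.5, 2.12], [-1.47, 1.34], [0.16, 2.42], [-1.27, 4.41], [0.06, 2.06], [-2.6, 2.6]. Speed limits (rad/s): [2.22, 2.22, 2.79, 2.79, 3.14, 3.14, 3.14].

INTERFACE

Orientations are given as a 3x3 rotation matrix whose columns are the frame's x, y, z axes.
In Python, from station import robot gives the robot as it stands.
- The arm moves only by the tool move_arm, never from a script. Its argument "steps" is text: rows parted by semicolons, each of 7 numbers parted by spaces: the shift along the tool's x, y, z in units of 30 mm (1.0 is 30 mm), then the turn, a rotation vector about the tool's x, y, z in units of 8 degrees (1.0 is 8 degrees), then the finger opening in mm, from 0 to 85.4. In form: tx ty tz wx wy wz jaw; .... A call has 1 to 5 rows; each row is the pose to reach, as a shift and turn from the pose commanded when the call began, along the tool's axes at that moment; what a row does not reach only later rows make up. A row lasts 1/10 s, in which the tool goes at most 50 mm and 8.59 degrees, less where a joint would pass 70% of its speed; a pose out of reach is approached as far as the arm can. A call with a gripper value outside its range is refused whole. The fingers move at their own pace and stop on an object; the grip force is fixed at half the most. Time passes only in rows, so rows that repeat a pose let the fingers close. It gives the time, the measured TCP pose, the force and the opening at its end, in the units of the state.
- robot.observe(): the state, without advancing time (a new reading comes with each control period).
- robot.capture(name): name is "scene" or "top"; returns the picture (384x512x3 uint8, red, green, blue); there is no depth.
- robot.calibration(name): a dict with "fx", "fy", "cx", "cy" (pixels), "pose" (4x4, takes a point from camera to world coordinates). Camera axes: x right, y down, z forward; pixel columns grow to the right and rows downward; lengths in m; the calibration is good to about 2 mm. A picture is of the moment at which its call begins. calibration takes no time and is no camera call.
- robot.job_done(): hands the job in, once; it reports no verdict.
The state is a dict: "clock": time; "joints": joint angles; "qvel": joint speeds; "tau": joint torques, N m; "tcp_pos": TCP position; "eef_rot": TCP orientation; "ft_force": force on the tool from outside, world axes, zero at the start; "moment": the same for the moment, N m; "grip_width": finger opening in m.
Only numpy, scipy, OpenCV 4.12 (cv2) and the standard library are available. Lean on these libraries where they do the work, as an engineer would, in place of code of your own. Each camera call takes 0.05 s, during which the arm holds its last target. There are 200 camera calls.

## Working session

There is one attempt and no reset: what is moved stays moved. The work goes in short steps, Python scripts to look and compute and a tool call to move; the robot and the scene stay as the last step left them, time stands still between calls to the robot, and variables do not carry over. Pictures are saved under pics/ and viewed, about 8 in all and at most 12, crops included, and the job is handed in when it is done.

Besides the shell and the picture viewer there is one more tool, called after "Emit:" by a JSON object that holds its "fn" and its "kwargs". move_arm: Moves the arm, as the interface text tells. Its arguments: {"type":"object","properties":{"steps":{"type":"string"}},"required":["steps"]}

```bash
ls; mkdir -p pics
python3 - <<'E'
from station import robot
import cv2,numpy as np
np.set_printoptions(precision=4,suppress=True)
for n in("scene","top"):
    im=robot.capture(n); cv2.imwrite(f"pics/{n}0.png",im[:,:,::-1]); c=robot.calibration(n); print(n,c)
s=robot.observe(); print(s)
E
```

```text
pics
scene {'fx': 355.4716491025954, 'fy': 355.4716491025954, 'cx': 251.60667709282467, 'cy': 190.03142811484497, 'pose': array([[ 0.5244,  0.5393, -0.6589,  1.2531],
       [ 0.8515, -0.3365,  0.4022, -0.4191],
       [-0.0048, -0.7719, -0.6357,  0.8153],
       [ 0.    ,  0.    ,  0.    ,  1.    ]])}
top {'fx': 446.7173522813319, 'fy': 446.7173522813319, 'cx': 252.27813907744013, 'cy': 197.54672870001025, 'pose': array([[-0.0787, -0.9727,  0.2182,  0.2159],
       [-0.9969,  0.0781, -0.0111,  0.0105],
       [-0.0062, -0.2184, -0.9758,  1.5064],
       [ 0.    ,  0.    ,  0.    ,  1.    ]])}
{'clock': 0.1, 'joints': array([ 1.1624,  0.3328, -0.0647,  1.4609,  0.0216,  1.3499, -0.0885]), 'qvel': array([ 0.0004, -0.002 , -0.    , -0.0031,  0.0004, -0.0003, -0.0001]), 'tau': array([  0.0016, -62.6751,   0.0491, -39.2432,   0.0164,   0.007 ,
         0.0001]), 'tcp_pos': array([ 0.2351, -0.5788,  0.2493]), 'eef_rot': array([[ 0.9265,  0.3764, -0.0005],
       [ 0.3764, -0.9265,  0.0011],
       [-0.0001, -0.0012, -1.    ]]), 'ft_force': array([-0.6388,  0.3279,  0.4509]), 'moment': array([ 0.0034, -0.0048,  0.03  ]), 'grip_width': 0.08528578818016881}
```

View pics/scene0.png

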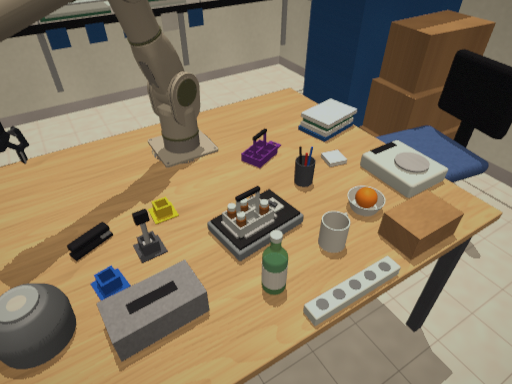

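View pics/top0.png

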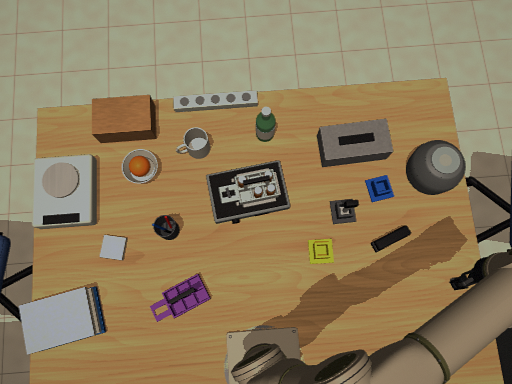

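The scene view shows the shaker with the carrier near (255,222), the key in the dark stand near (148,240), and blue and yellow decoy stands beside it. In the top view the shaker is at (248,191), the stand at (343,210), and the tab with the screw at the left near (230,194).

Run:
```python
import cv2,numpy as np
t=cv2.imread("pics/top0.png");s=cv2.imread("pics/scene0.png")
z=lambda im,x,y,w,h,W,H:cv2.resize(im[y:y+h,x:x+w],(W,H),interpolation=cv2.INTER_CUBIC)
a=np.hstack([z(t,200,155,100,75,400,300),z(t,320,180,50,75//2,400,300)])
b=np.hstack([z(s,205,175,100,75,400,300),z(s,110,200,80,60,400,300)])
cv2.imwrite("pics/crop0.png",np.vstack([a,b]))
```

```text
(no output)
```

View pics/crop0.png

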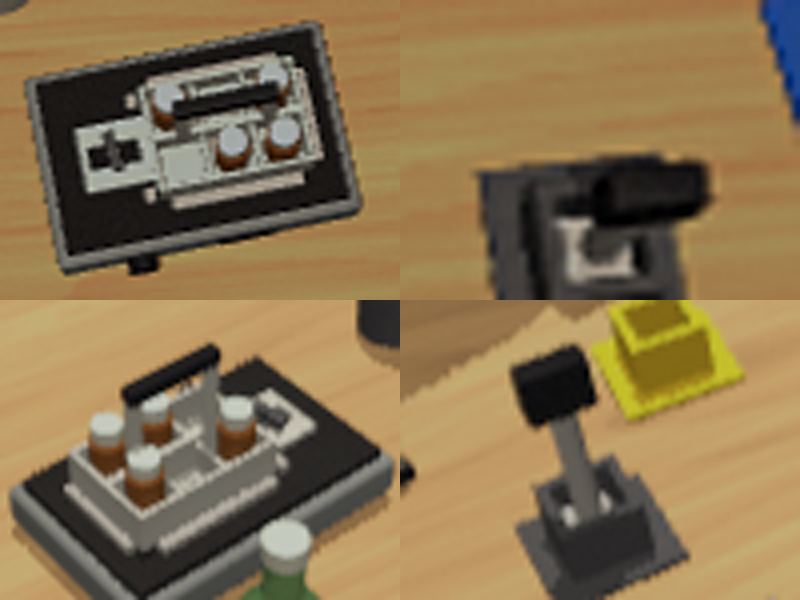

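```bash
cat > h.py <<'E'
import numpy as np,cv2
from station import robot
np.set_printoptions(precision=4,suppress=True)
C={n:robot.calibration(n) for n in("scene","top")}
def ray(n,p):
    c=C[n];P=c["pose"];d=P[:3,:3]@np.array([(p[0]-c["cx"])/c["fx"],(p[1]-c["cy"])/c["fy"],1.]);return P[:3,3],d
def onz(n,p,z):
    o,d=ray(n,p);return o+d*(z-o[2])/d[2]
def tri(pt,ps):
    o1,d1=ray("top",pt);o2,d2=ray("scene",ps)
    t=np.linalg.lstsq(np.stack([d1,-d2],1),o2-o1,rcond=None)[0]
    a,b=o1+d1*t[0],o2+d2*t[1];return (a+b)/2,np.linalg.norm(a-b)
def proj(n,X):
    c=C[n];P=c["pose"];q=P[:3,:3].T@(np.asarray(X)-P[:3,3]);return np.array([c["fx"]*q[0]/q[2]+c["cx"],c["fy"]*q[1]/q[2]+c["cy"]])
E
python3 - <<'E'
from h import *
t=cv2.imread("pics/top0.png")
for nm,a,b in [("handle",(256.5,179.5),(247.8,193.8)),("grip",(351.25,203.75),(140.6,217)),("screw",(228.75,193),(272.5,202.5))]: print(nm,*tri(a,b))
# shaker outline: non-wood pixels (low saturation or dark) , largest blob in crop; stand likewise
hsv=cv2.cvtColor(t,cv2.COLOR_BGR2HSV)
for nm,(x,y,w,h),z in [("shaker",(200,150,100,80),.05),("stand",(322,190,40,40),.0)]:
    m=np.zeros(t.shape[:2],np.uint8); r=hsv[y:y+h,x:x+w]; m[y:y+h,x:x+w]=((r[...,1]<75)|(r[...,2]<95))*255
    c=max(cv2.findContours(m,0,1)[0],key=cv2.contourArea)
    R=cv2.minAreaRect(c); B=cv2.boxPoints(R); W=np.array([onz(nm and "top",p,z) for p in B])
    print(nm,R,"\n",B,"\n",W,W.mean(0),[np.linalg.norm(W[i]-W[i-1]) for i in range(4)])
    e=W[1]-W[0];f=W[2]-W[1];print(np.degrees(np.arctan2(e[1],e[0])),np.degrees(np.arctan2(f[1],f[0])))
vis=cv2.resize(t[195:230,325:360],(420,420),interpolation=cv2.INTER_NEAREST)
s=cv2.imread("pics/scene0.png");vs=cv2.resize(s[205:265,125:175],(350,420),interpolation=cv2.INTER_NEAREST)
vis=np.hstack([vis,vs]);cv2.imwrite("pics/st.png",vis)
E
```

```text
handle [ 0.5758 -0.0209  0.1541] 0.0039601128287829555
grip [ 0.4793 -0.3115  0.1304] 0.004289068478322279
screw [0.5622 0.0747 0.065 ] 0.009496900798188964
shaker ((247.47645568847656, 192.8941192626953), (53.79875564575195, 77.11878967285156), 77.47119140625) 
 [[204.     175.    ]
 [279.2823 158.2706]
 [290.9529 210.7882]
 [215.6706 227.5176]] 
 [[ 0.6325  0.1504  0.05  ]
 [ 0.6708 -0.1086  0.05  ]
 [ 0.4864 -0.1305  0.05  ]
 [ 0.4503  0.122   0.05  ]] [0.56   0.0083 0.05  ] [np.float64(0.18433285407013633), np.float64(0.26188648489239197), np.float64(0.18574327781177408), np.float64(0.2550169640391785)]
-81.57654348914383 -173.24449976451277
stand ((344.6683349609375, 210.6831817626953), (23.184368133544922, 28.458065032958984), 84.2894058227539) 
 [[329.3564 200.5644]
 [357.6733 197.7327]
 [359.9802 220.802 ]
 [331.6634 223.6337]] 
 [[ 0.5208 -0.2707  0.    ]
 [ 0.5229 -0.3691  0.    ]
 [ 0.4423 -0.3665  0.    ]
 [ 0.4402 -0.2692  0.    ]] [ 0.4816 -0.3189  0.    ] [np.float64(0.08057379412271906), np.float64(0.09846014421699814), np.float64(0.08070791704727415), np.float64(0.09733071108423763)]
-88.76271555812194 178.12146809543
```

View pics/st.png

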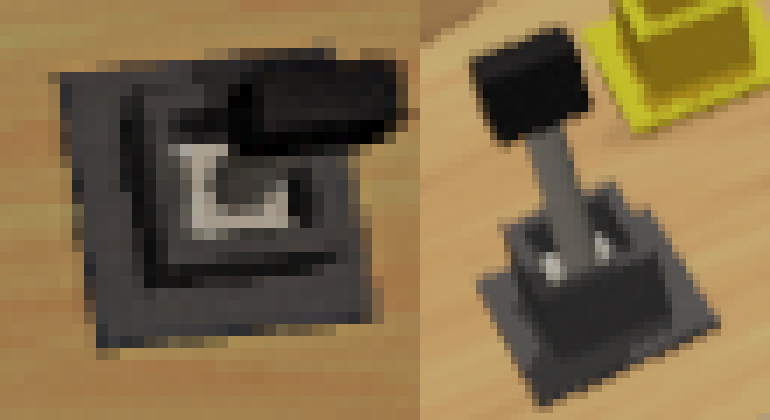

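The close-up shows the flange corners in the top panel near (60,73), (97,350), (378,322) and (338,50). The key's paddle lies wide side roughly along world y.

Run:
```python
from h import *
def rep(nm,W):
    W=np.array(W);print(nm,"centre",W.mean(0),"sides",[round(1e3*np.linalg.norm(W[i]-W[i-1]),1) for i in range(4)],"dirs",[round(np.degrees(np.arctan2(*(W[i]-W[i-1])[[1,0]])),1) for i in range(4)])
f=[(60,73),(97,350),(378,322),(338,50)]
rep("flange top",[onz("top",(325+u/12-.5+.04,195+v/12-.5+.04),.005) for u,v in f])
g=[(478,285),(545,403),(718,322)]
W=[onz("scene",(125+u/7-.43,205+v/7-.43),.003) for u,v in g];W.append(W[0]+W[2]-W[1]);rep("flange scene",W)
s=[(28,82),(318,25),(358,210),(65,268)]
rep("shaker top",[onz("top",(200+u/4-.4,155+v/4-.4),.05) for u,v in s])
# paddle corners in scene panel and top panel: top-edge corners
for nm,a,b in [("padA",None,None)]:pass
# tab corners white in top crop
tab=[(75,128),(150,116),(158,180),(88,194)]
rep("tab",[onz("top",(200+u/4-.4,155+v/4-.4),.056) for u,v in tab])
# shaker scene corners : crop 4x: left(12,195) top... top-rim
sc=[(12,193),(258,57),(393,158)]
W=[onz("scene",(205+u/4-.4,175+v/4-.4),.05) for u,v in sc];W.append(W[0]+W[2]-W[1]);rep("shaker scene",W)
t=cv2.imread("pics/top0.png");sn=cv2.imread("pics/scene0.png")
a=cv2.resize(t[180:208,215:243],(400,400),interpolation=cv2.INTER_CUBIC);b=cv2.resize(sn[188:216,258:286],(400,400),interpolation=cv2.INTER_CUBIC)
cv2.imwrite("pics/screw.png",np.hstack([a,b]))
```

```text
flange top centre [ 0.4798 -0.311   0.005 ] sides [np.float64(80.1), np.float64(80.6), np.float64(80.2), np.float64(79.3)] dirs [np.float64(90.2), np.float64(-179.2), np.float64(-88.8), np.float64(0.9)]
flange scene centre [ 0.5776 -0.1549  0.003 ] sides [np.float64(81.5), np.float64(73.8), np.float64(81.5), np.float64(73.8)] dirs [np.float64(-89.6), np.float64(-2.6), np.float64(90.4), np.float64(177.4)]
shaker top centre [0.5656 0.0073 0.05  ] sides [np.float64(162.8), np.float64(250.7), np.float64(163.5), np.float64(247.5)] dirs [np.float64(7.6), np.float64(-83.0), np.float64(-173.5), np.float64(96.8)]
tab centre [0.5612 0.07   0.056 ] sides [np.float64(57.7), np.float64(63.5), np.float64(55.4), np.float64(59.2)] dirs [np.float64(7.2), np.float64(-85.2), np.float64(-177.2), np.float64(97.0)]
shaker scene centre [0.5841 0.0039 0.05  ] sides [np.float64(160.7), np.float64(252.8), np.float64(160.7), np.float64(252.8)] dirs [np.float64(-172.8), np.float64(98.4), np.float64(7.2), np.float64(-81.6)]
```

View pics/screw.png

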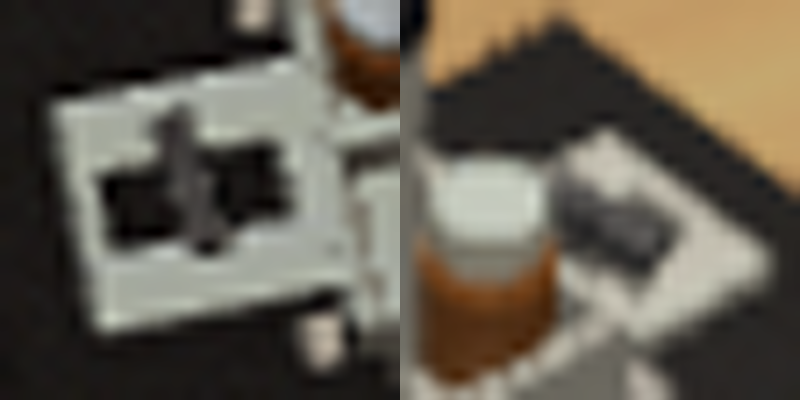

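Run:
```python
from h import *
g=[(478,285),(545,403),(718,322)]
W=[onz("scene",(125+(u-420)/7-.43,205+v/7-.43),.003) for u,v in g];print("flange scene",(W[0]+W[2])/2,W)
T=lambda u,v:(215+u/14.286-.46,180+v/14.286-.46); S=lambda u,v:(258+(u-400)/14.286-.46,188+v/14.286-.46)
print("screw",*tri(T(192,183),S(615,222)),onz("top",T(192,183),.069),onz("scene",S(615,222),.069))
a,b=onz("top",T(177,112),.069),onz("top",T(207,245),.069);d=a-b;print("bar",d,np.degrees(np.arctan2(d[1],d[0])),np.linalg.norm(d))
tc=[(50,105),(100,330)];a,b=[onz("top",T(*p),.056) for p in tc];d=a-b;print("tab edge",d,np.degrees(np.arctan2(d[1],d[0])))
sl=[(98,175),(285,145),(295,210),(112,248)];P=[onz("top",T(*p),.056) for p in sl];print("slot",np.mean(P,0),P)
# handle by dark mask in both
for n,(x,y,w,h) in (("top",(240,170,35,20)),("scene",(230,182,35,22))):
    im=cv2.imread(f"pics/{n}0.png");m=(im[y:y+h,x:x+w].max(2)<45).astype(np.uint8)
    k,l,st,ce=cv2.connectedComponentsWithStats(m);print(n,[(st[i],ce[i]+[x,y]) for i in range(1,k) if st[i][4]>15])
for n,(x,y,w,h) in (("top",(338,195,24,20)),("scene",(128,205,25,25))):
    im=cv2.imread(f"pics/{n}0.png");m=(im[y:y+h,x:x+w].max(2)<48).astype(np.uint8)
    k,l,st,ce=cv2.connectedComponentsWithStats(m);print(n,[(st[i],ce[i]+[x,y]) for i in range(1,k) if st[i][4]>15])
for n in C: print(n,"grip?",proj(n,(.4798,-.311,.132)),"handle?",proj(n,(.569,-.0215,.155)))
```

```text
flange scene [ 0.4823 -0.3082  0.003 ] [array([ 0.4449, -0.3486,  0.003 ]), array([ 0.5232, -0.3447,  0.003 ]), array([ 0.5197, -0.2679,  0.003 ])]
screw [0.5641 0.0758 0.0638] 0.006269373554002949 [0.5613 0.0728 0.069 ] [0.5699 0.0754 0.069 ]
bar [0.0321 0.0048 0.    ] 8.516218088529698 0.03248847656993845
tab edge [0.0547 0.0082 0.    ] 8.574770243189075
slot [0.5615 0.0722 0.056 ] [array([0.5681, 0.0951, 0.056 ]), array([0.5717, 0.0511, 0.056 ]), array([0.556 , 0.0498, 0.056 ]), array([0.5503, 0.093 , 0.056 ])]
top [(array([ 0,  0, 15,  3, 30], dtype=int32), array([245.3333, 170.6667])), (array([  3,   6,  27,   9, 127], dtype=int32), array([256.1811, 179.937 ]))]
scene [(array([  6,   5,  24,  15, 117], dtype=int32), array([247.3932, 193.6239])), (array([31, 11,  4,  6, 19], dtype=int32), array([262.5789, 195.3684]))]
top [(array([  1,   4,  19,  10, 134], dtype=int32), array([348.709 , 203.3582]))]
scene [(array([  5,   5,  16,  15, 172], dtype=int32), array([140.4477, 216.8081]))]
scene grip? [139.927  216.6842] handle? [245.7322 192.4346]
top grip? [350.4736 203.3785] handle? [256.2756 181.2711]
```

```bash
cat >> h.py <<'E'
from scipy.spatial.transform import Rotation as Ro
def rel(p,yaw):
    "units of move to TCP p with tool down, tool y at yaw deg"
    s=robot.observe();R=s["eef_rot"];a=np.radians(yaw);y=np.array([np.cos(a),np.sin(a),0]);z=np.array([0,0,-1.]);T=np.stack([np.cross(y,z),y,z],1)
    w=Ro.from_matrix(R.T@T).as_rotvec(degrees=True)/8
    print("pos",s["tcp_pos"],"yawY",np.degrees(np.arctan2(R[1,1],R[0,1])),"F",s["ft_force"],"w",s["grip_width"],"t",s["clock"])
    print("go",R.T@(np.asarray(p)-s["tcp_pos"])/.03,w)
E
python3 -c "
from h import *
rel((.481,-.3095,.25),.5)"
```

```text
pos [ 0.2351 -0.5788  0.2493] yawY -67.89076270715839 F [-0.6388  0.3279  0.4509] w 0.08528578818016881 t 0.1
go [10.9728 -5.2306 -0.0176] [-0.0081 -0.0049 -8.5488]
```

Emit:
{"fn": "move_arm", "kwargs": {"steps": "11 -5.25 0 0 0 -8.55 85;11 -5.25 0 0 0 -8.55 85;11 -5.25 0 0 0 -8.55 85;11 -5.25 0 0 0 -8.55 85;11 -5.25 0 0 0 -8.55 85"}}

```text
clock: 0.6
tcp_pos: [0.4046, -0.3926, 0.2498]
eef_rot: [[0.416, 0.909, -0.0], [0.909, -0.416, 0.0], [-0.0, -0.0, -1.0]]
ft_force: [0.5, -0.8, -0.9]
grip_width: 0.0851
```

```bash
python3 -c "
from h import *
rel((.481,-.3095,.22),.5)"
```

```text
pos [ 0.4046 -0.3926  0.2498] yawY -24.576520440199577 F [ 0.5367 -0.7687 -0.8953] w 0.08505081476730172 t 0.6
go [3.5788 1.1638 0.994 ] [-0.0022  0.0004 -3.1346]
```

Emit:
{"fn": "move_arm", "kwargs": {"steps": "3.58 1.16 1 0 0 -3.13 85;3.58 1.16 1 0 0 -3.13 85;3.58 1.16 1 0 0 -3.13 85;3.58 1.16 1 0 0 -3.13 85;3.58 1.16 1 0 0 -3.13 85"}}

```text
clock: 1.1
tcp_pos: [0.48, -0.3122, 0.2198]
eef_rot: [[0.001, 1.0, -0.001], [1.0, -0.001, -0.0], [-0.0, -0.001, -1.0]]
ft_force: [0.0, 0.3, 0.6]
grip_width: 0.0846
```

Run:
```python
from h import *
rel((.481,-.3095,.135),.5)
t=robot.capture("top")[:,:,::-1];s=robot.capture("scene")[:,:,::-1]
print(proj("top",(.481,-.3095,.2)),proj("scene",(.481,-.3095,.2)))
a=cv2.resize(t[180:230,320:370],(400,400),interpolation=cv2.INTER_CUBIC);b=cv2.resize(s[170:250,100:180],(400,400),interpolation=cv2.INTER_CUBIC)
cv2.imwrite("pics/pre.png",np.hstack([a,b]))
```

```text
pos [ 0.48   -0.3122  0.2198] yawY -0.054021552624013564 F [0.0001 0.2778 0.6142] w 0.08457230978603811 t 1.1
go [0.0915 0.035  2.8256] [-0.0056  0.0005 -0.0693]
[354.6596 198.3516] [135.3862 198.196 ]
```

View pics/pre.png

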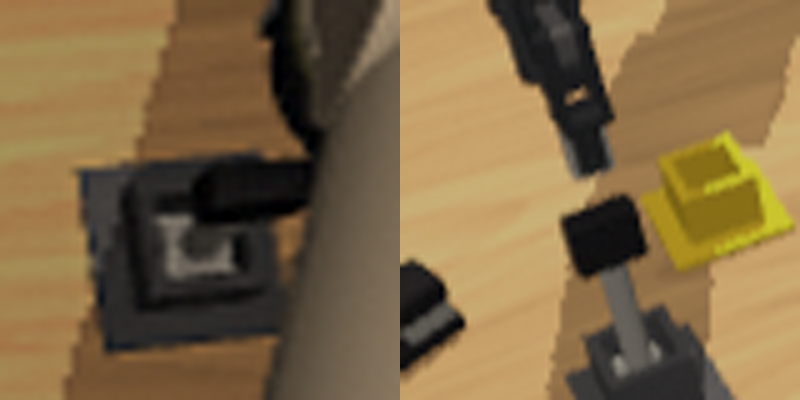

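The gripper stands centred above the paddle in both views. I'll go down and close.

Emit:
{"fn": "move_arm", "kwargs": {"steps": "0.09 0.035 1 0 0 0 85;0.09 0.035 2 0 0 -0.07 85;0.09 0.035 2.8 0 0 -0.07 85;0.09 0.035 2.8 0 0 -0.07 85;0.09 0.035 2.8 0 0 -0.07 40"}}

```text
clock: 1.7
tcp_pos: [0.4812, -0.31, 0.1368]
eef_rot: [[-0.009, 1.0, 0.0], [1.0, 0.009, -0.0], [-0.0, 0.0, -1.0]]
ft_force: [0.8, -0.6, 0.8]
grip_width: 0.0726
```

Emit:
{"fn": "move_arm", "kwargs": {"steps": "0 0 0 0 0 0 10;0 0 0 0 0 0 10;0 0 0 0 0 0 10;0 0 0 0 0 0 10;0 0 0 0 0 0 10"}}

```text
clock: 2.2
tcp_pos: [0.4817, -0.3092, 0.1368]
eef_rot: [[-0.012, 1.0, 0.0], [1.0, 0.012, -0.001], [-0.001, 0.0, -1.0]]
ft_force: [-2.3, 0.2, 5.5]
grip_width: 0.0173
```

Emit:
{"fn": "move_arm", "kwargs": {"steps": "0 0 0 0 0 0 10;0 0 -0.1 0 0 0 10;0 0 -0.4 0 0 0 10;0 0 -0.8 0 0 0 10;0 0 -0.8 0 0 0 10"}}

```text
clock: 2.7
tcp_pos: [0.4826, -0.3094, 0.1624]
eef_rot: [[-0.012, 1.0, 0.003], [1.0, 0.012, -0.002], [-0.002, 0.003, -1.0]]
ft_force: [-0.6, 0.6, -0.7]
grip_width: 0.0176
```

Run:
```python
from h import *
rel((.481,-.3095,.22),.5)
t=robot.capture("top")[:,:,::-1];s=robot.capture("scene")[:,:,::-1]
a=cv2.resize(t[180:230,320:370],(400,400),interpolation=cv2.INTER_CUBIC);b=cv2.resize(s[180:260,110:190],(400,400),interpolation=cv2.INTER_CUBIC)
cv2.imwrite("pics/gr.png",np.hstack([a,b]))
```

```text
pos [ 0.4826 -0.3094  0.1624] yawY 0.677560214885171 F [-0.6096  0.5509 -0.7113] w 0.017586401657673906 t 2.7
go [-0.0049 -0.049  -1.9212] [0.0203 0.0134 0.0222]
```

View pics/gr.png

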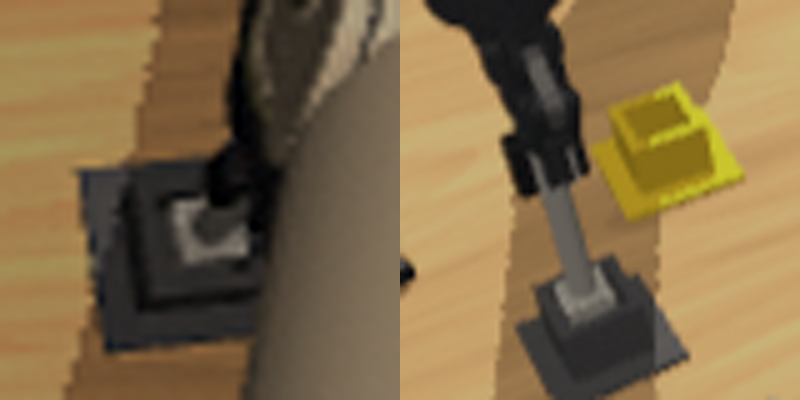

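The key is held and rising out of the stand, upright. I'll lift it over everything to above the screw.

Emit:
{"fn": "move_arm", "kwargs": {"steps": "0 0 -1 0 0 0 10;0 0 -2.5 0 0 0 10;0 0 -4.1 0 0 0 10;0 0 -5.9 0 0 0 10;0 0 -5.9 0 0 0 10"}}

```text
clock: 3.3
tcp_pos: [0.4833, -0.3095, 0.3437]
eef_rot: [[-0.012, 1.0, 0.008], [1.0, 0.012, -0.005], [-0.005, 0.008, -1.0]]
ft_force: [0.7, 0.4, -0.3]
grip_width: 0.0172
```

```bash
python3 -c "
from h import *
rel((.563,.0735,.34),-81.5)"
```

```text
pos [ 0.4833 -0.3095  0.3437] yawY 0.6796476463241994 F [ 0.7198  0.3913 -0.2594] w 0.017227483589827813 t 3.3
go [12.7365  2.8068  0.0771] [ 0.0745 -0.0097 10.2722]
```

Emit:
{"fn": "move_arm", "kwargs": {"steps": "12.7 2.8 0 0.07 0 10.3 10;12.7 2.8 0 0.07 0 10.3 10;12.7 2.8 0 0.07 0 10.3 10;12.7 2.8 0 0.07 0 10.3 10;12.7 2.8 0 0.07 0 10.3 10"}}

```text
clock: 3.8
tcp_pos: [0.529, -0.0818, 0.3364]
eef_rot: [[0.632, 0.775, -0.005], [0.775, -0.632, 0.001], [-0.002, -0.005, -1.0]]
ft_force: [0.6, 0.2, -0.4]
grip_width: 0.0174
```

```bash
python3 -c "
from h import *
rel((.563,.0735,.34),-81.5)"
```

```text
pos [ 0.529  -0.0818  0.3364] yawY -39.20785509913413 F [ 0.6271  0.1636 -0.4144] w 0.017352909669349704 t 3.8
go [ 4.7273 -2.3949 -0.1188] [-0.0262  0.0254  5.2865]
```

Emit:
{"fn": "move_arm", "kwargs": {"steps": "4.73 -2.4 -0.1 -0.03 0.03 5.3 10;4.73 -2.4 -0.1 -0.03 0.03 5.3 10;4.73 -2.4 -0.1 -0.03 0.03 5.3 10;4.73 -2.4 -0.1 -0.03 0.03 5.3 10;4.73 -2.4 -0.1 -0.03 0.03 5.3 10"}}

```text
clock: 4.3
tcp_pos: [0.5617, 0.0773, 0.3392]
eef_rot: [[0.981, 0.196, -0.0], [0.196, -0.981, 0.002], [0.0, -0.002, -1.0]]
ft_force: [-0.2, -0.7, -1.7]
grip_width: 0.0173
```

Emit:
{"fn": "move_arm", "kwargs": {"steps": "0 0 0 0 0 0 10;0 0 1 0 0 0 10;0 0 2 0 0 0 10;0 0 3 0 0 0 10;0 0 3 0 0 0 10"}}

```text
clock: 4.8
tcp_pos: [0.5603, 0.0702, 0.2459]
eef_rot: [[0.98, 0.197, -0.006], [0.197, -0.98, -0.001], [-0.006, -0.0, -1.0]]
ft_force: [0.2, -0.8, -1.0]
grip_width: 0.0173
```

Run:
```python
from h import *
rel((.563,.0735,.215),-81.5)
t=robot.capture("top")[:,:,::-1];s=robot.capture("scene")[:,:,::-1]
cv2.imwrite("pics/t2.png",t);cv2.imwrite("pics/s2.png",s)
a=cv2.resize(t[170:220,205:255],(400,400),interpolation=cv2.INTER_CUBIC);b=cv2.resize(s[160:210,245:295],(400,400),interpolation=cv2.INTER_CUBIC)
cv2.imwrite("pics/abv.png",np.hstack([a,b]))
```

```text
pos [0.5603 0.0702 0.2459] yawY -78.61081287280973 F [ 0.1552 -0.8076 -1.0139] w 0.017257797063503194 t 4.8
go [ 0.1174 -0.0882  1.0281] [-0.0009  0.0435  0.3612]
```

View pics/abv.png

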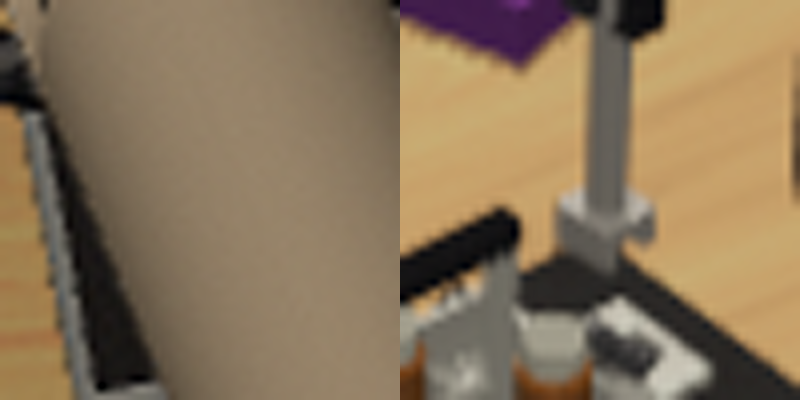

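```bash
python3 - <<'E'
from h import *
s=robot.observe();p=s["tcp_pos"];R=s["eef_rot"]
cr=lambda q:(np.array(q)+.44-[245,160])*8+[400,0]
def P(x,y,z):return cr(proj("scene",p+R@np.array([x,y,z])))
for z in (.03,.05,.07,.09,.1):print("shank",z,P(0,0,z))
for n,c in dict(nearlow=(.014,.0135,.1298),nearin=(.014,.0075,.1298),farright=(.014,-.0135,.1298),left=(-.014,.0135,.1298)).items():print(n,P(*c))
for xy in ((.5613,.0728),(.5641,.0758),(.5699,.0754),(.563,.0735)):
    print(xy,"bar",[cr(proj("scene",(xy[0]+k*.0168,xy[1]+k*.0025,.069))) for k in(-1,0,1)])
E
python3 - <<'E'
import cv2
s=cv2.imread("pics/s2.png");cv2.imwrite("pics/c2.png",cv2.resize(s[180:210,262:292],(600,600),interpolation=cv2.INTER_NEAREST))
E
```

```text
shank 0.03 [616.7806  27.191 ]
shank 0.05 [615.1048  71.9336]
shank 0.07 [613.4694 115.5993]
shank 0.09 [611.8729 158.2265]
shank 0.1 [611.0888 179.1621]
nearlow [610.0281 272.6289]
nearin [621.1242 265.6721]
farright [659.4579 241.6384]
left [558.2352 238.5801]
(0.5613, 0.0728) bar [array([578.0532, 316.8482]), array([606.7146, 338.2218]), array([635.8919, 359.9803])]
(0.5641, 0.0758) bar [array([588.1785, 318.1409]), array([616.9465, 339.5381]), array([646.2326, 361.3209])]
(0.5699, 0.0754) bar [array([595.4179, 326.5881]), array([624.3527, 348.1369]), array([653.8106, 370.0752])]
(0.563, 0.0735) bar [array([581.8624, 318.6058]), array([610.5791, 340.011 ]), array([639.8132, 361.8019])]
```

View pics/c2.png

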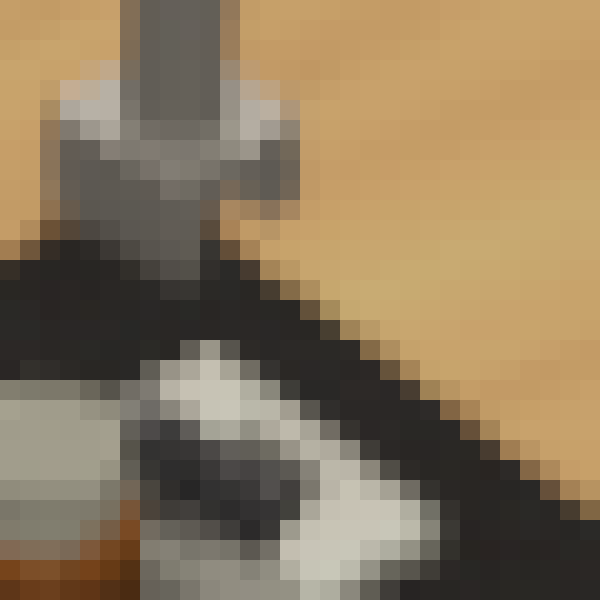

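The scene crop shows the key foot hanging up and behind the bar. The near prong corner is about (190,285), and the tab's end corners are about (200,345) and (440,510). I'll locate the tab end in both views, since the dark slot blurs the bar itself.

Run:
```python
from h import *
T=lambda u,v:(215+u/14.286-.46,180+v/14.286-.46); S=lambda u,v:(262+u/20-.48,180+v/20-.48)
u=np.array([-np.sin(np.radians(7.5)),np.cos(np.radians(7.5)),0])
for nm,a,b in (("top",T(48,102),T(98,335)),("scene",S(205,340),S(445,512))):
    A,B=onz(nm,a,.056),onz(nm,b,.056);d=A-B
    print(nm,A,B,"len",np.linalg.norm(d),"screw",(A+B)/2-.028*u,np.degrees(np.arctan2(d[1],d[0])))
print(tri(T(48,102),S(205,340)),tri(T(98,335),S(445,512)))
# robot base plate / stand compare for biases: long guide edges via shaker rim lines, top view fit
im=cv2.imread("pics/top0.png");h=cv2.cvtColor(im,cv2.COLOR_BGR2HSV)
m=np.zeros(im.shape[:2],np.uint8);m[158:225,203:293]=(im[158:225,203:293].max(2)<50)*255
c=max(cv2.findContours(cv2.morphologyEx(m,cv2.MORPH_CLOSE,np.ones((3,3))),0,1)[0],key=cv2.contourArea)
R=cv2.minAreaRect(c);W=np.array([onz("top",p,.05) for p in cv2.boxPoints(R)]);print("platform top",W.mean(0),R,[np.linalg.norm(W[i]-W[i-1]) for i in range(4)],[np.degrees(np.arctan2(*(W[i]-W[i-1])[[1,0]])) for i in range(4)])
```

```text
top [0.5865 0.1057 0.056 ] [0.5299 0.0976 0.056 ] len 0.057197841666506176 screw [0.5619 0.0739 0.056 ] 8.174166269726566
scene [0.5297 0.1    0.056 ] [0.585  0.1087 0.056 ] len 0.055969126495535745 screw [0.561  0.0766 0.056 ] -170.98517072016716
(array([0.5695, 0.0897, 0.0932]), np.float64(0.0305150043084863)) (array([0.5473, 0.1156, 0.0206]), np.float64(0.036801157942735085))
platform top [0.5698 0.0076 0.05  ] ((247.48077392578125, 189.90383911132812), (43.53778076171875, 71.19015502929688), 78.69007110595703) [np.float64(0.14972757845048537), np.float64(0.24148251684505806), np.float64(0.15067038386836698), np.float64(0.23631758657024704)] [np.float64(7.598189372110649), np.float64(-82.85540344625963), np.float64(-174.36955433863972), np.float64(96.92762830834384)]
```

```bash
python3 -c "
from h import *
rel((.563,.0752,.205),-81)"
```

```text
pos [0.5623 0.0712 0.2506] yawY -78.67568045314981 F [-0.1427  0.0084 -0.7567] w 0.017677544168816648 t 4.9
go [ 0.0482 -0.1246  1.5193] [ 0.0003 -0.004   0.2905]
```

Emit:
{"fn": "move_arm", "kwargs": {"steps": "0.05 -0.12 0.5 0 0 0.29 10;0.05 -0.12 1 0 0 0.29 10;0.05 -0.12 1.5 0 0 0.29 10;0.05 -0.12 1.5 0 0 0.29 10;0.05 -0.12 1.5 0 0 0.29 10"}}

```text
clock: 5.4
tcp_pos: [0.5631, 0.0757, 0.2053]
eef_rot: [[0.988, 0.156, 0.001], [0.156, -0.988, 0.0], [0.001, -0.0, -1.0]]
ft_force: [1.3, 0.8, -0.5]
grip_width: 0.0172
```

```bash
python3 -c "
from h import *
rel((.563,.0752,.189),-81)"
```

```text
pos [0.5631 0.0757 0.2053] yawY -81.04481077294156 F [ 1.3052  0.8056 -0.5435] w 0.017199894326774438 t 5.4
go [-0.0066  0.0161  0.5422] [-0.0008 -0.0059 -0.0056]
```

Emit:
{"fn": "move_arm", "kwargs": {"steps": "0 0 0.1 0 0 0 10;0 0 0.2 0 0 0 10;0 0 0.3 0 0 0 10;0 0 0.3 0 0 0 10;0 0 0.3 0 0 0 10"}}

```text
clock: 5.9
tcp_pos: [0.5631, 0.0759, 0.1961]
eef_rot: [[0.988, 0.155, 0.001], [0.155, -0.988, 0.0], [0.001, -0.0, -1.0]]
ft_force: [0.3, -0.0, -1.3]
grip_width: 0.0172
```

```bash
python3 -c "
from h import *
rel((.563,.0752,.189),-81);print(robot.observe()['moment'])
s=robot.capture('scene')[:,:,::-1];cv2.imwrite('pics/c3.png',cv2.resize(s[170:210,255:295],(600,600),interpolation=cv2.INTER_CUBIC))"
```

```text
pos [0.5631 0.0759 0.1961] yawY -81.07424362584823 F [ 0.3098 -0.0196 -1.3472] w 0.01717016454147331 t 5.9
go [-0.0055  0.0219  0.2381] [-0.0002 -0.007  -0.0093]
[-0.0258  0.011  -0.0112]
```

View pics/c3.png

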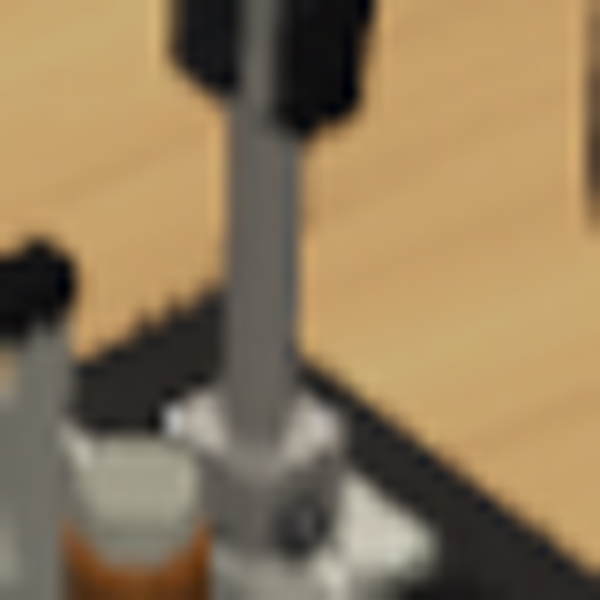

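There was no contact force 3 mm below the bar top, and the bar's end shows inside the foot's slot near (298,520). The key is entering over the bar, so I'll seat it.

Emit:
{"fn": "move_arm", "kwargs": {"steps": "0 0 0.06 0 0 0 10;0 0 0.12 0 0 0 10;0 0 0.18 0 0 0 10;0 0 0.2 0 0 0 10;0 0 0.2 0 0 0 10"}}

```text
clock: 6.45
tcp_pos: [0.563, 0.0759, 0.19]
eef_rot: [[0.988, 0.155, 0.001], [0.155, -0.988, 0.0], [0.001, -0.0, -1.0]]
ft_force: [0.3, -0.4, -1.9]
grip_width: 0.0173
```

Emit:
{"fn": "move_arm", "kwargs": {"steps": "0 0 0 0 0 -0.8 10;0 0 0 0 0 -1.6 10;-0.01 0 0 0 0 -2.4 10;-0.015 0 0 0 0 -3.2 10;-0.02 0 0 0 0 -4 10"}}

```text
clock: 6.95
tcp_pos: [0.5628, 0.0751, 0.1902]
eef_rot: [[0.753, 0.658, 0.002], [0.658, -0.753, -0.001], [0.001, 0.002, -1.0]]
ft_force: [1.6, -1.4, -1.6]
grip_width: 0.0176
```

```bash
python3 -c "
from h import *
rel((.5613,.0763,.19),20);print(robot.observe()['moment'],robot.observe()['joints'])"
```

```text
pos [0.5628 0.0751 0.1902] yawY -48.85721697540997 F [ 1.6027 -1.3799 -1.5637] w 0.01761387008111453 t 6.95
go [-0.0121 -0.0638  0.0071] [ 0.0142  0.0004 -8.6071]
[-0.4862 -0.4555 -0.0253] [ 0.3323  0.3151 -0.6506  1.6684  0.202   1.2244 -1.2159]
```

Emit:
{"fn": "move_arm", "kwargs": {"steps": "0 0 0 0 0 -0.8 10;0 -0.015 0 0 0 -1.6 10;-0.01 -0.02 0 0 0 -2.4 10;-0.01 -0.03 0 0 0 -3.2 10;-0.01 -0.04 0 0 0 -4 10"}}

```text
clock: 7.45
tcp_pos: [0.5625, 0.0753, 0.1903]
eef_rot: [[0.29, 0.957, 0.003], [0.957, -0.29, -0.001], [0.0, 0.004, -1.0]]
ft_force: [4.4, -3.7, -4.5]
grip_width: 0.0171
```

```bash
python3 -c "
from h import *
rel((.5613,.0763,.19),20);print(robot.observe()['moment'],robot.observe()['joints'])"
```

```text
pos [0.5625 0.0753 0.1903] yawY -16.88538573345504 F [ 4.4261 -3.7405 -4.5185] w 0.017140143622811677 t 7.45
go [ 0.0206 -0.0495  0.01  ] [ 0.0246  0.0077 -4.6107]
[-0.8909 -1.527  -0.0792] [ 0.398   0.3318 -0.7341  1.6671  0.2357  1.23   -0.6825]
```

Emit:
{"fn": "move_arm", "kwargs": {"steps": "-0.02 0.03 0 0 0 -0.8 10;-0.02 0.04 0 0 0 -1.6 10;-0.02 0.04 0 0 0 -2.4 10;-0.02 0.04 0 0 0 -3.2 10;-0.02 0.04 0 0 0 -3.8 10"}}

```text
clock: 7.95
tcp_pos: [0.5633, 0.0751, 0.1903]
eef_rot: [[-0.234, 0.972, 0.003], [0.972, 0.234, 0.0], [-0.001, 0.003, -1.0]]
ft_force: [3.4, -0.5, -1.8]
grip_width: 0.0173
```

```bash
python3 -c "
from h import *
rel((.5613,.0763,.19),20);print(robot.observe()['moment'],robot.observe()['joints'])"
```

```text
pos [0.5633 0.0751 0.1903] yawY 13.537515958451026 F [ 3.3549 -0.523  -1.7949] w 0.017302065893559985 t 7.95
go [ 0.0548 -0.0537  0.0102] [ 0.0196  0.0057 -0.8078]
[-0.2616 -1.0313 -0.094 ] [ 0.4626  0.3558 -0.8183  1.6619  0.2732  1.2399 -0.1771]
```

Emit:
{"fn": "move_arm", "kwargs": {"steps": "0 0.02 0 0 0 -0.4 10;0 0.02 0 0 0 -0.8 10;0 0.02 0 0 0 -0.8 10;0 0.02 0 0 0 -0.8 10"}}

```text
clock: 8.35
tcp_pos: [0.5635, 0.0753, 0.1903]
eef_rot: [[-0.335, 0.942, 0.002], [0.942, 0.335, -0.0], [-0.001, 0.002, -1.0]]
ft_force: [2.8, -1.0, -1.7]
grip_width: 0.0172
```

```bash
python3 -c "
from h import *
rel((.5613,.0763,.19),20);print(robot.observe()['moment'])"
```

```text
pos [0.5635 0.0753 0.1903] yawY 19.597650430904544 F [ 2.761  -1.0443 -1.664 ] w 0.017168965148427542 t 8.35
go [ 0.0558 -0.0567  0.0087] [ 0.0132  0.005  -0.0503]
[-0.4493 -0.8959 -0.0435]
```

Emit:
{"fn": "move_arm", "kwargs": {"steps": "0 0 0 0 0 -0.4 10;0 0 0 0 0 -0.5 10;0 0 0 0 0 -0.5 10;0 0 0 0 0 -0.5 10"}}

```text
clock: 8.75
tcp_pos: [0.5633, 0.0754, 0.1902]
eef_rot: [[-0.4, 0.916, 0.001], [0.916, 0.4, 0.0], [-0.001, 0.001, -1.0]]
ft_force: [2.7, -1.2, 0.3]
grip_width: 0.0172
```

```bash
python3 -c "
from h import *
rel((.5613,.0763,.19),20);print(robot.observe()['moment'])"
```

```text
pos [0.5633 0.0754 0.1902] yawY 23.59833771606583 F [ 2.6708 -1.2106  0.2989] w 0.017167130830158587 t 8.75
go [ 0.0531 -0.0478  0.008 ] [0.0099 0.0039 0.4498]
[-0.432  -0.8508 -0.582 ]
```

Mz jumped from -0.04 to -0.58 N m over 4°, so the screw is at its stop. I'll back off within the key's slack and lift.

Emit:
{"fn": "move_arm", "kwargs": {"steps": "0 0 0 0 0 0.8 10;0 0 0 0 0 1.4 10;0 0 -0.1 0 0 1.4 10;0 0 -0.2 0 0 1.4 10;0 0 -0.3 0 0 1.4 10"}}

```text
clock: 9.25
tcp_pos: [0.5628, 0.076, 0.1994]
eef_rot: [[-0.219, 0.976, 0.001], [0.976, 0.219, 0.0], [0.0, 0.001, -1.0]]
ft_force: [0.1, 0.1, -0.0]
grip_width: 0.0169
```

Emit:
{"fn": "move_arm", "kwargs": {"steps": "0 0 -0.3 0 0 0 10;0 0 -1.3 0 0 0 10;0 0 -2.6 0 0 0 10;0 0 -3.9 0 0 0 10;0 0 -4.7 0 0 0 10"}}

```text
clock: 9.75
tcp_pos: [0.5632, 0.0761, 0.344]
eef_rot: [[-0.218, 0.976, 0.004], [0.976, 0.218, 0.001], [-0.0, 0.004, -1.0]]
ft_force: [0.5, -0.0, -1.7]
grip_width: 0.0172
```

```bash
python3 -c "
from h import *
rel((.4817,-.3094,.34),.7)"
```

```text
pos [0.5632 0.0761 0.344 ] yawY 12.580678725460777 F [ 0.453  -0.0183 -1.7362] w 0.017239345350888072 t 9.75
go [-11.9503  -5.4498   0.1121] [ 0.0317 -0.0009  1.4851]
```

Emit:
{"fn": "move_arm", "kwargs": {"steps": "-12 -5.45 0.1 0 0 1.48 10;-12 -5.45 0.1 0 0 1.48 10;-12 -5.45 0.1 0 0 1.48 10;-12 -5.45 0.1 0 0 1.48 10;-12 -5.45 0.1 0 0 1.48 10"}}

```text
clock: 10.25
tcp_pos: [0.5105, -0.1707, 0.3391]
eef_rot: [[-0.013, 1.0, 0.002], [1.0, 0.013, -0.0], [-0.0, 0.002, -1.0]]
ft_force: [0.0, 0.6, -0.9]
grip_width: 0.0172
```

Run:
```python
from h import *
rel((.4817,-.3094,.34),.7)
t=robot.capture("top")[:,:,::-1]
cv2.imwrite("pics/t3.png",np.hstack([cv2.resize(t[170:220,205:255],(600,600),interpolation=cv2.INTER_CUBIC)]))
```

```text
pos [ 0.5105 -0.1707  0.3391] yawY 0.740625215862969 F [ 0.0353  0.6307 -0.8665] w 0.017179629430083432 t 10.25
go [-4.6121 -1.0198 -0.0305] [0.014  0.0027 0.0051]
```

View pics/t3.png

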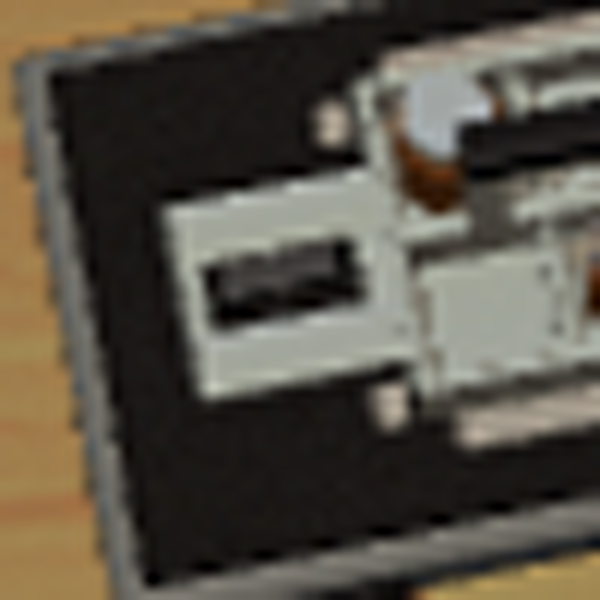

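The top view shows the bar in line with the slot: a grey bar inside the dark slot near (285,280), nothing lying across the tab. Next I'll put the key back in its stand.

Emit:
{"fn": "move_arm", "kwargs": {"steps": "-4.6 -1.02 0 0 0 0 10;-4.6 -1.02 0 0 0 0 10;-4.6 -1.02 0 0 0 0 10;-4.6 -1.02 0 0 0 0 10;-4.6 -1.02 0 0 0 0 10"}}

```text
clock: 10.8
tcp_pos: [0.4821, -0.3078, 0.3383]
eef_rot: [[-0.011, 1.0, 0.001], [1.0, 0.011, 0.001], [0.001, 0.001, -1.0]]
ft_force: [1.2, 1.0, -0.4]
grip_width: 0.0175
```

Emit:
{"fn": "move_arm", "kwargs": {"steps": "0 0 1.5 0 0 0 10;0 0 3 0 0 0 10;0 0 4.5 0 0 0 10;0 0 4.5 0 0 0 10;0 0 4.5 0 0 0 10"}}

```text
clock: 11.3
tcp_pos: [0.4833, -0.3062, 0.2045]
eef_rot: [[-0.014, 1.0, 0.001], [1.0, 0.014, 0.001], [0.001, 0.001, -1.0]]
ft_force: [0.9, 0.1, 0.0]
grip_width: 0.0176
```

```bash
python3 -c "
from h import *
rel((.4815,-.3094,.137),.7)"
```

```text
pos [ 0.4833 -0.3062  0.2045] yawY 0.7909654642008533 F [0.8735 0.085  0.0141] w 0.017607330752301538 t 11.3
go [-0.1078 -0.0634  2.2504] [ 0.0102 -0.0042  0.0114]
```

Emit:
{"fn": "move_arm", "kwargs": {"steps": "-0.11 -0.06 0.5 0 0 0 10;-0.11 -0.06 0.6 0 0 0 10;-0.11 -0.06 0.7 0 0 0 10;-0.11 -0.06 0.7 0 0 0 10;-0.11 -0.06 0.7 0 0 0 10"}}

```text
clock: 11.8
tcp_pos: [0.481, -0.3107, 0.1825]
eef_rot: [[-0.012, 1.0, 0.002], [1.0, 0.012, -0.0], [-0.0, 0.002, -1.0]]
ft_force: [0.1, 0.3, -0.6]
grip_width: 0.0171
```

```bash
python3 -c "
from h import *
rel((.4815,-.3094,.1375),.7)"
```

```text
pos [ 0.481  -0.3107  0.1825] yawY 0.6840185967944822 F [ 0.1496  0.3176 -0.5653] w 0.017064949988253128 t 11.8
go [0.0418 0.0157 1.501 ] [ 0.0112  0.001  -0.002 ]
```

Emit:
{"fn": "move_arm", "kwargs": {"steps": "0.03 0.015 0.3 0 0 0 10;0.03 0.015 0.6 0 0 0 10;0.03 0.015 0.9 0 0 0 10;0.03 0.015 1.1 0 0 0 10;0.03 0.015 1.1 0 0 0 10"}}

```text
clock: 12.3
tcp_pos: [0.4806, -0.3094, 0.1477]
eef_rot: [[-0.012, 1.0, -0.001], [1.0, 0.012, 0.001], [0.001, -0.001, -1.0]]
ft_force: [0.9, -0.0, -1.1]
grip_width: 0.0172
```

```bash
python3 -c "
from h import *
rel((.4815,-.3094,.137),.7)"
```

```text
pos [ 0.4806 -0.3094  0.1477] yawY 0.685632866986506 F [ 0.9299 -0.0221 -1.0864] w 0.01717193803429776 t 12.3
go [-0.0017  0.0291  0.3574] [-0.0042 -0.0102 -0.0018]
```

Emit:
{"fn": "move_arm", "kwargs": {"steps": "0 0.02 0.15 0 0 0 10;0 0.02 0.3 0 0 0 10;0 0.02 0.35 0 0 0 10;0 0.02 0.35 0 0 0 10;0 0.02 0.35 0 0 0 10"}}

```text
clock: 12.8
tcp_pos: [0.4819, -0.3097, 0.1387]
eef_rot: [[-0.012, 1.0, 0.001], [1.0, 0.012, 0.0], [0.0, 0.001, -1.0]]
ft_force: [0.5, 1.1, -0.4]
grip_width: 0.017
```

Emit:
{"fn": "move_arm", "kwargs": {"steps": "0 0 0.03 0 0 0 10;0 0 0.03 0 0 0 10;0 0 0.03 0 0 0 10"}}

```text
clock: 13.1
tcp_pos: [0.4818, -0.3097, 0.1377]
eef_rot: [[-0.012, 1.0, 0.001], [1.0, 0.012, 0.0], [0.0, 0.001, -1.0]]
ft_force: [-0.9, 0.6, -0.8]
grip_width: 0.0174
```

Emit:
{"fn": "move_arm", "kwargs": {"steps": "0 0 0.02 0 0 0 10;0 0 0.04 0 0 0 10;0 0 0.04 0 0 0 10"}}

```text
clock: 13.4
tcp_pos: [0.482, -0.3098, 0.1368]
eef_rot: [[-0.012, 1.0, 0.001], [1.0, 0.012, -0.0], [-0.0, 0.001, -1.0]]
ft_force: [-0.7, -0.8, 3.0]
grip_width: 0.0172
```

Emit:
{"fn": "move_arm", "kwargs": {"steps": "0 0 0 0 0 0 40;0 0 0 0 0 0 85;0 0 0 0 0 0 85;0 0 0 0 0 0 85;0 0 0 0 0 0 85"}}

```text
clock: 13.9
tcp_pos: [0.4818, -0.3097, 0.1364]
eef_rot: [[-0.012, 1.0, 0.001], [1.0, 0.012, 0.0], [0.0, 0.001, -1.0]]
ft_force: [-0.3, -0.1, 0.7]
grip_width: 0.0847
```

Emit:
{"fn": "move_arm", "kwargs": {"steps": "0 0 0 0 0 0 85;0 0 -1 0 0 0 85;0 0 -2.2 0 0 0 85;0 0 -3.5 0 0 0 85;0 0 -4 0 0 0 85"}}

```text
clock: 14.4
tcp_pos: [0.4829, -0.3101, 0.2605]
eef_rot: [[-0.012, 1.0, 0.005], [1.0, 0.012, -0.003], [-0.003, 0.005, -1.0]]
ft_force: [0.7, -0.4, -0.4]
grip_width: 0.0849
```

```bash
python3 -c "
from h import *
rel((.5745,-.0208,.26),7.6)"
```

```text
pos [ 0.4829 -0.3101  0.2605] yawY 0.6882251129245001 F [ 0.6969 -0.4317 -0.3839] w 0.08487271847071383 t 14.4
go [9.6047 3.1687 0.0071] [ 0.0357  0.0215 -0.864 ]
```

Emit:
{"fn": "move_arm", "kwargs": {"steps": "9.6 3.17 0 0.03 0.02 -0.86 85;9.6 3.17 0 0.03 0.02 -0.86 85;9.6 3.17 0 0.03 0.02 -0.86 85;9.6 3.17 0 0.03 0.02 -0.86 85;9.6 3.17 0 0.03 0.02 -0.86 85"}}

```text
clock: 14.9
tcp_pos: [0.5574, -0.0696, 0.2564]
eef_rot: [[-0.131, 0.991, -0.003], [0.991, 0.131, 0.002], [0.003, -0.003, -1.0]]
ft_force: [1.3, -1.4, -0.4]
grip_width: 0.0849
```

Run:
```python
from h import *
rel((.5748,-.02,.22),7.6)
t=robot.capture("top")[:,:,::-1];s=robot.capture("scene")[:,:,::-1]
cv2.imwrite("pics/t4.png",t)
# key grip check versus start
im=s;x,y,w,h=128,205,25,25
m=(im[y:y+h,x:x+w].max(2)<48).astype(np.uint8);k,l,st,ce=cv2.connectedComponentsWithStats(m);print([(st[i],ce[i]+[x,y]) for i in range(1,k) if st[i][4]>15])
x,y,w,h=230,182,35,22
m=(im[y:y+h,x:x+w].max(2)<45).astype(np.uint8);k,l,st,ce=cv2.connectedComponentsWithStats(m);print([(st[i],ce[i]+[x,y]) for i in range(1,k) if st[i][4]>15])
```

```text
pos [ 0.5574 -0.0696  0.2564] yawY 7.536755401413621 F [ 1.3262 -1.3917 -0.408 ] w 0.08494585087745345 t 14.9
go [1.5594 0.796  1.2146] [-0.0221 -0.0197 -0.0079]
[(array([  5,   5,  16,  15, 167], dtype=int32), array([140.4551, 217.1617]))]
[(array([  6,   5,  24,  15, 113], dtype=int32), array([247.2212, 193.6195])), (array([31, 11,  4,  5, 16], dtype=int32), array([262.6875, 195.    ]))]
```

The key's paddle is back at its starting pixel (140.5,217.2, against 140.4,216.8 before), and the handle hasn't moved. Next I'll go down on the handle.

Emit:
{"fn": "move_arm", "kwargs": {"steps": "1.56 0.8 0.6 -0.02 -0.02 0 85;1.56 0.8 1.2 -0.02 -0.02 0 85;1.56 0.8 1.2 -0.02 -0.02 0 85;1.56 0.8 1.2 -0.02 -0.02 0 85;1.56 0.8 1.2 -0.02 -0.02 0 85"}}

```text
clock: 15.5
tcp_pos: [0.5751, -0.0232, 0.2215]
eef_rot: [[-0.13, 0.992, 0.001], [0.992, 0.13, -0.0], [-0.0, 0.001, -1.0]]
ft_force: [1.1, -0.3, -0.7]
grip_width: 0.0851
```

```bash
python3 -c "
from h import *
rel((.5748,-.02,.154),7.6)"
```

```text
pos [ 0.5751 -0.0232  0.2215] yawY 7.445897040107027 F [ 1.1    -0.2782 -0.7469] w 0.08507877597984326 t 15.5
go [0.1081 0.0041 2.2507] [ 0.0046  0.0028 -0.0193]
```

Emit:
{"fn": "move_arm", "kwargs": {"steps": "0.1 0 0.8 0 0 0 85;0.1 0 1.6 0 0 0 85;0.1 0 2.25 0 0 0 85;0.1 0 2.25 0 0 0 85;0.1 0 2.25 0 0 0 60"}}

```text
clock: 16.0
tcp_pos: [0.5748, -0.0195, 0.1543]
eef_rot: [[-0.13, 0.991, 0.001], [0.991, 0.13, 0.0], [-0.0, 0.001, -1.0]]
ft_force: [-0.1, -0.7, 0.5]
grip_width: 0.0726
```

Emit:
{"fn": "move_arm", "kwargs": {"steps": "0 0 0 0 0 0 30;0 0 0 0 0 0 5;0 0 0 0 0 0 5;0 0 0 0 0 0 5;0 0 0 0 0 0 5"}}

```text
clock: 16.5
tcp_pos: [0.5749, -0.0187, 0.1537]
eef_rot: [[-0.132, 0.991, 0.001], [0.991, 0.132, 0.0], [0.0, 0.001, -1.0]]
ft_force: [1.9, 0.3, 2.9]
grip_width: 0.0129
```

```bash
python3 -c "
from h import *
rel((.5748,-.02,.255),7.6)"
```

```text
pos [ 0.5749 -0.0187  0.1537] yawY 7.558795795467569 F [1.9253 0.2544 2.906 ] w 0.01285938974333434 t 16.5
go [-0.0413 -0.0048 -3.3757] [ 0.0081 -0.0004 -0.0052]
```

Emit:
{"fn": "move_arm", "kwargs": {"steps": "0 0 -0.1 0 0 0 5;0 0 -0.2 0 0 0 5;0 0 -0.3 0 0 0 5;0 0 -0.4 0 0 0 5;0 0 -0.5 0 0 0 5"}}

```text
clock: 17.0
tcp_pos: [0.5743, -0.0188, 0.1683]
eef_rot: [[-0.132, 0.991, -0.001], [0.991, 0.132, 0.0], [0.0, -0.0, -1.0]]
ft_force: [-0.9, 0.5, -4.2]
grip_width: 0.0128
```

Emit:
{"fn": "move_arm", "kwargs": {"steps": "0 0 -0.2 0 0 0 5;0 0 -0.4 0 0 0 5;0 0 -0.6 0 0 0 5;0 0 -0.8 0 0 0 5;0 0 -1 0 0 0 5"}}

```text
clock: 17.5
tcp_pos: [0.5744, -0.0187, 0.1988]
eef_rot: [[-0.132, 0.991, 0.0], [0.991, 0.132, 0.0], [0.0, 0.0, -1.0]]
ft_force: [0.8, -0.2, -5.0]
grip_width: 0.0132
```

```bash
python3 -c "
from h import *
rel((.5748,-.02,.255),7.6);print(robot.observe()['moment'])"
```

```text
pos [ 0.5744 -0.0187  0.1988] yawY 7.561573957981183 F [ 0.7752 -0.1701 -5.0029] w 0.013204713123141403 t 17.5
go [-0.0434  0.0066 -1.8733] [ 0.0005 -0.0019 -0.0048]
[ 0.0301  0.0025 -0.0167]
```

Emit:
{"fn": "move_arm", "kwargs": {"steps": "0 0 -0.4 0 0 0 5;0 0 -0.8 0 0 0 5;0 0 -1.2 0 0 0 5;0 0 -1.6 0 0 0 5;0 0 -1.85 0 0 0 5"}}

```text
clock: 18.0
tcp_pos: [0.5748, -0.0187, 0.2553]
eef_rot: [[-0.132, 0.991, 0.001], [0.991, 0.132, 0.0], [-0.0, 0.001, -1.0]]
ft_force: [1.1, -0.3, -5.3]
grip_width: 0.013
```

Emit:
{"fn": "move_arm", "kwargs": {"steps": "0 0 0 0 0 0 5;0 0 0 0 0 0 5;0 0 0 0 0 0 5;0 0 0 0 0 0 5;0 0 0 0 0 0 5"}}

```text
clock: 18.5
tcp_pos: [0.5743, -0.0188, 0.2533]
eef_rot: [[-0.132, 0.991, -0.001], [0.991, 0.132, 0.0], [0.0, -0.001, -1.0]]
ft_force: [-0.7, -0.2, -4.2]
grip_width: 0.0134
```

```bash
python3 -c "
from h import *
rel((.5748,-.02,.255),7.6);print(robot.observe()['moment'],robot.observe()['qvel'])
s=robot.capture('scene')[:,:,::-1];t=robot.capture('top')[:,:,::-1]
cv2.imwrite('pics/end.png',np.hstack([cv2.resize(s[110:270,120:320],(500,400),interpolation=cv2.INTER_CUBIC),cv2.resize(t[140:260,200:290],(300,400))]))"
```

```text
pos [ 0.5743 -0.0188  0.2533] yawY 7.561290790725528 F [-0.6668 -0.1552 -4.2214] w 0.013380682694691714 t 18.5
go [-0.0413  0.0126 -0.0563] [-0.0051 -0.0031 -0.0048]
[-0.0358  0.0369 -0.0047] [-0.0011 -0.0016  0.0007 -0.0017  0.0001  0.0016 -0.002 ]
```

View pics/end.png

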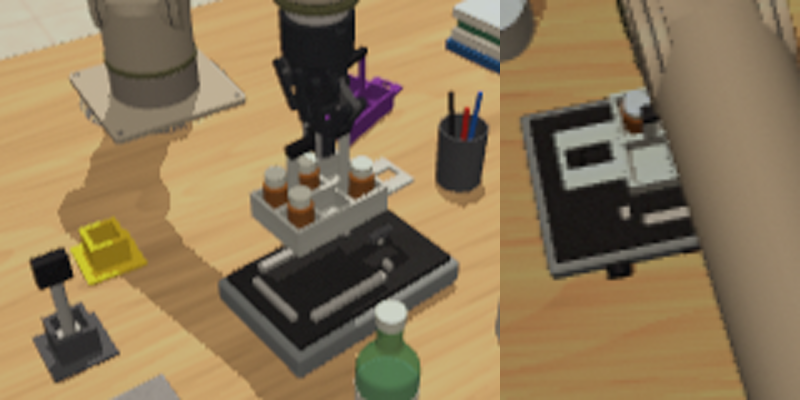

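The carrier hangs level and clear of the shaker with all four vials standing in it, and the key stands in its dark stand. I'm handing in.

```bash
python3 -c "
from station import robot
print(robot.job_done())"
```

```text
the job is handed in; nothing more can be done
None
```

The screw is unlocked, the key is back in its stand, and the arm is holding the carrier about 10 cm above the shaker. I handed the job in at about 18.6 s.

**What I did:**
- I fitted the T-key over the bar, and it seated with almost no force.
- I turned the screw anticlockwise until the twisting moment jumped from 0.04 to 0.58 N m at the stop. I then backed off within the key's slack.
- I stood the key back in its stand, let go, and lifted the carrier by its handle.

**Last checks that passed:**
- **Screw:** the top view showed the bar in line with the slot before I lifted the carrier.
- **Key:** its grip was back within 0.4 pixel of where it started.
- **Carrier:** the hand rose from 0.154 to 0.253 m, still and level to about 0.1°. The wrist carried 4.2–5.3 N, against about 4.5 N expected.
- **Vials:** all four were standing in the final picture.

**What disagreed or stayed unchecked:**
- **Camera disagreement:** the two cameras differed by up to about 9 mm on the screw's position, because the dark slot hid the bar in the scene view. The end of the carrier's tab gave positions within 3 mm, so I used those.
- **Side forces:** while turning the screw, the side force peaked at about 6 N.
- **Other objects:** I did not measure them afterwards. The ones visible in the last picture looked undisturbed.

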